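# Balance the mixer blades and reject the lopsided one

## Robot

A 7-joint arm with a two-finger parallel gripper is mounted at the origin on the work surface; the furniture and walls round the work are solid. World frame = base frame: x ahead of the robot, y to its left, z up, the work surface at z = 0. Lengths are in m, angles in rad, forces in N, time in s.
With the tool pointing down it reaches from about 0.425 to 0.95 m from the base axis. Payload 4.7 kg.
Tool frame: the origin (TCP) lies at the very end of the fingers, on their centre line; the grasp point (between the pads) lies 19 mm behind it; z points along the fingers, y is the line along which they close (so a half turn about z gives the same grasp; the last joint's range is limited). The gripper opens to 87 mm and grips with 3 to 60 N. Pads are 19 mm wide; open, the fingers measure 117 mm over their backs; the gripper's body (75 mm by 190 mm) begins 51 mm behind the grasp point.
Start: joints at [-1.154, 0.469, -0.049, 1.532, 0.024, 1.141, -0.082], TCP at [0.291, 0.609, 0.198] pointing down, gripper open.
Joint ranges: [-2.59, 2.59], [-0.33, 1.99], [-1.39, 1.29], [0.1, 2.45], [-1.04, 4.18], [0.21, 1.99], [-2.66, 2.66]. Speed limits (rad/s): [2.57, 2.57, 3.14, 3.14, 3.14, 3.14, 3.14].

## Interface

Orientations are given as a 3x3 rotation matrix whose columns are the frame's x, y, z axes.
In Python, from station import arm, let_go, gripper_close, capture, camera_model gives the robot as it stands. Calls block until the motion is done:
- arm.move_to(position, orientation): joint-space move of the TCP to a pose.
- arm.move_linear(position, v=0.15, frame=None, force_limit=None): straight line of the TCP; frame=None keeps the orientation; v is the mean speed in m/s. With force_limit (N) it stops when the force on the tool has changed by that much, and returns True; else False.
- arm.move_joints(angles): joint-space move.
- let_go() and gripper_close(grip_force=None): open the fingers fully, or close them until they stop; grip_force is the grip in N (None keeps the last).
- arm.hold(seconds).
- arm.ik(position, orientation): joint angles nearest the present ones, or None.
- capture(name): name is "side" or "top" or "wrist"; returns (picture, depth): 420x560x3 uint8, red, green, blue; 420x560 float32, m along the optical axis (not along the pixel's ray), 0 where there is no reading.
- camera_model(name): a dict with "camera_matrix" (3x3 intrinsics, pixels), "R" (3x3) and "t" (3): a world point X has camera coordinates R X + t; the wrist camera has in their place "mount" (4x4, takes a point from camera to tool coordinates, whose origin is the TCP and whose axes are the flange's). Camera axes: x right, y down, z forward; pixel columns grow to the right and rows downward; lengths in m; the calibration is good to about 2 mm. A picture is of the moment at which its call begins: read the wrist's pose just before it. camera_model takes no time and is no camera call.
A pose or a line that the arm cannot do raises arm.MotionError and nothing moves.
- arm.finish_job(): hands the job in; it is judged then, once.
Readings, each from a call of its own:
- arm.current_time_s(): time.
- arm.current_joint_pos(): joint angles.
- arm.current_joint_velocities(): joint speeds.
- arm.current_tau(): joint torques, N m.
- arm.current_tcp_pos(): TCP position.
- arm.current_tcp_rot(): TCP orientation.
- arm.current_ft_force(): force on the tool from outside, world axes, zero at the start.
- arm.current_ft_torque(): the same for the moment, N m.
- arm.current_opening(): finger opening in m.
- arm.current_finger_force(): force on a finger pad.
Only numpy, scipy, OpenCV 4.12 (cv2) and the standard library are available. Lean on these libraries where they do the work, as an engineer would, in place of code of your own. Each camera call takes 0.05 s, during which the arm holds its last target. There are 200 camera calls.

## Task

One of the three mixer blades in the sloped rack is heavier at one end, though they look alike: try them with their notches on the edges of the balancing stand, gently and without dropping them. Put the lopsided blade in the red tray and leave the two good ones balancing level and still, one on the middle of each edge, without shifting the tin, vial, marker and tin lid nearby.

Things in the scene. Friction and masses are not known exactly. Their poses are not given: they have to be found in the camera images.
- blade_1_shank (a point): Centre of blade 1's square brass shank, the place to grip: 16x16 mm, 30 mm tall, upright on the middle of the bar, whose top is 15 mm below this point. Grip the faces that look along y. Axes: z along the shank away from the bar, x along the blade, y across. At the start the blade lies in the sloped rack: z leans 0.55 rad (31.5 deg) from vertical, towards the robot.
- blade_1_notch (a point): Middle of the roof of the cross notch under blade 1, 21 mm below its shank centre; same axes. The notch runs across the blade (along y): flat roof 13 mm wide, sides flaring at 45 deg to a mouth 25 mm wide, 6 mm deep. With this point on an edge the blade can balance.
- blade_1: Blade 1, origin at its notch point. Steel bar 22 mm wide, 6 mm thick, a green 22 mm cube at each end (14 mm below to 8 mm above the notch roof), 116 mm long over all, 0.12-0.16 kg. All three look alike; in one, drawn anew each time whatever its number, a heavy core in one green cube puts the centre of mass 12 mm off the middle; in the others it is within 1 mm.
- blade_2_shank (a point): Centre of blade 2's square brass shank, the place to grip: 16x16 mm, 30 mm tall, upright on the middle of the bar, whose top is 15 mm below this point. Grip the faces that look along y. Axes: z along the shank away from the bar, x along the blade, y across. At the start the blade lies in the sloped rack: z leans 0.55 rad (31.5 deg) from vertical, towards the robot.
- blade_2_notch (a point): Middle of the roof of the cross notch under blade 2, 21 mm below its shank centre; same axes. The notch runs across the blade (along y): flat roof 13 mm wide, sides flaring at 45 deg to a mouth 25 mm wide, 6 mm deep. With this point on an edge the blade can balance.
- blade_2: Blade 2, origin at its notch point. Steel bar 22 mm wide, 6 mm thick, a green 22 mm cube at each end (14 mm below to 8 mm above the notch roof), 116 mm long over all, 0.12-0.16 kg. All three look alike; in one, drawn anew each time whatever its number, a heavy core in one green cube puts the centre of mass 12 mm off the middle; in the others it is within 1 mm.
- blade_3_shank (a point): Centre of blade 3's square brass shank, the place to grip: 16x16 mm, 30 mm tall, upright on the middle of the bar, whose top is 15 mm below this point. Grip the faces that look along y. Axes: z along the shank away from the bar, x along the blade, y across. At the start the blade lies in the sloped rack: z leans 0.55 rad (31.5 deg) from vertical, towards the robot.
- blade_3_notch (a point): Middle of the roof of the cross notch under blade 3, 21 mm below its shank centre; same axes. The notch runs across the blade (along y): flat roof 13 mm wide, sides flaring at 45 deg to a mouth 25 mm wide, 6 mm deep. With this point on an edge the blade can balance.
- blade_3: Blade 3, origin at its notch point. Steel bar 22 mm wide, 6 mm thick, a green 22 mm cube at each end (14 mm below to 8 mm above the notch roof), 116 mm long over all, 0.12-0.16 kg. All three look alike; in one, drawn anew each time whatever its number, a heavy core in one green cube puts the centre of mass 12 mm off the middle; in the others it is within 1 mm.
- edge_1 (a point): Middle of the top of a balancing edge: flat land 8 mm wide (x), 32 mm long (y), 60 mm above the worktop; z up. A blade lies across it. The other edge is parallel, 90 mm away along y. Rubber rails 48 mm either side have tops 26 mm below the land: set on its notch and let go, a balanced blade stays level (it may rock for a second); a lopsided one's heavy end sinks about 0.2 rad and stays down.
- edge_2 (a point): Middle of the top of a balancing edge: flat land 8 mm wide (x), 32 mm long (y), 60 mm above the worktop; z up. A blade lies across it. The other edge is parallel, 90 mm away along y. Rubber rails 48 mm either side have tops 26 mm below the land: set on its notch and let go, a balanced blade stays level (it may rock for a second); a lopsided one's heavy end sinks about 0.2 rad and stays down.
- stand: Fixed grey balancing stand that carries the two edges, base 116 mm (x) by 160 mm (y); origin at the centre of its underside, z up; edges at y = +45 mm (edge_1) and -45 mm (edge_2).
- rack: Fixed aluminium rack, three bays 70 mm apart along its y, sloped 0.55 rad towards the robot. Origin: base centre; x away from the robot, z up; 120 mm deep, 224 mm wide, 100 mm tall. A ledge and blue guides, 12 to 15 mm high, hold each blade: lift it straight off the slope. Nearby: a tall grey soil mixer (0.54 m high, at x 0.25, y -0.12) blocks low sweeps of the arm.
- tray: Fixed red reject tray, open on top, 150 mm (its x) by 100 mm (its y), walls 4 mm thick and 28 mm high, floor 4 mm thick; origin at the centre of its underside, z up. A blade lies flat in it with its length along the tray's x.
- tin_1: Bystander: closed round metal tin, 67 mm across, 38 mm tall; origin at its underside.
- vial_1: Bystander: glass vial with white cap, 27 mm across, 64 mm tall; origin at its underside.
- marker_red: Bystander: red marker lying on the worktop, 136 mm long; origin at its underside.
- tin_lid: Bystander: loose flat metal tin lid, 67 mm across, 12 mm tall; origin at its underside.

How it is judged:
By the outcome, as a careful person would: the job done as asked, in the order asked, and still so for the second after the job is handed in, with the robot touching nothing.
It also fails if it takes over 72 s, if anything falls off the work surface, if the arm or the gripper's body presses on something with over 40 N, if the wrist force passes 120 N, or if a joint passes its speed limit or range.

## Working session

There is one attempt and no reset: what is moved stays moved. The work goes in short steps, each a Python script; the robot and the scene stay as the last script left them, time stands still between calls to the robot, and variables do not carry over. Pictures are saved under pics/ and viewed, at most 10 in all, crops included, and the job is handed in when it is done.

```bash
ls; mkdir -p pics
cat > h.py <<'E'
import numpy as np, cv2
from station import arm, let_go, gripper_close, capture, camera_model
def snap(n,f):
    p,d=capture(n); cv2.imwrite('pics/'+f+'.png',cv2.cvtColor(p,cv2.COLOR_RGB2BGR)); np.save('pics/'+f+'.npy',d); return p,d
def cloud(n,d):
    m=camera_model(n); K=np.array(m['camera_matrix']); R=np.array(m['R']); t=np.array(m['t'])
    v,u=np.mgrid[:d.shape[0],:d.shape[1]]
    c=np.stack([(u-K[0,2])/K[0,0]*d,(v-K[1,2])/K[1,1]*d,d],-1)
    return (c-t)@R
E
python3 - <<'E'
from h import *
for n in('top','side'):
    snap(n,n+'0'); m=camera_model(n); print(n,np.round(m['camera_matrix'],1).tolist(),np.round(m['R'],3).tolist(),np.round(m['t'],3))
print(camera_model('wrist'),arm.current_time_s())
a=cv2.imread('pics/top0.png');b=cv2.imread('pics/side0.png')
E
```

```text
pics
top [[481.8, 0.0, 276.2], [0.0, 481.8, 212.5], [0.0, 0.0, 1.0]] [[0.022, -1.0, 0.01], [-0.99, -0.023, -0.137], [0.137, -0.007, -0.991]] [0.042 0.553 1.26 ]
side [[449.2, 0.0, 281.8], [0.0, 449.2, 206.5], [0.0, 0.0, 1.0]] [[1.0, -0.013, -0.014], [-0.018, -0.385, -0.923], [0.007, 0.923, -0.385]] [-0.561  0.11   0.86 ]
{'camera_matrix': array([[336.52191364,   0.        , 280.4366023 ],
       [  0.        , 336.52191364, 209.29824709],
       [  0.        ,   0.        ,   1.        ]]), 'mount': array([[-1.05565356e-03, -9.53635942e-01, -3.00960753e-01,
         8.33677544e-02],
       [ 9.99999183e-01, -1.22382115e-03,  3.70238099e-04,
         5.54091296e-04],
       [-7.21394494e-04, -3.00960116e-01,  9.53636455e-01,
        -1.85315608e-01],
       [ 0.00000000e+00,  0.00000000e+00,  0.00000000e+00,
         1.00000000e+00]])} 0.1
```

View pics/top0.png

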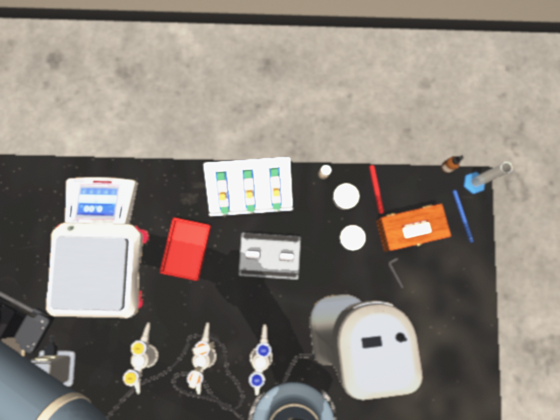

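View pics/side0.png

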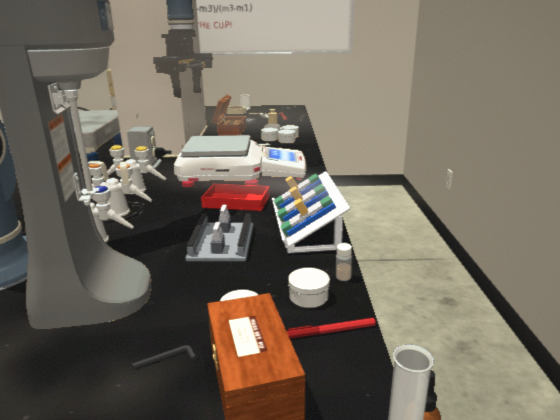

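The top view shows the rack (250,187) with three blades along world x, the stand (270,256), the tilted tray (186,249), and the bystanders to the right of the rack. The side view agrees. Next I'll measure with the depth image.

```bash
cat > m.py <<'E'
from h import *
d=np.load('pics/top0.npy'); P=cloud('top',d); I=cv2.imread('pics/top0.png'); H=cv2.cvtColor(I,cv2.COLOR_BGR2HSV)
def cc(mask,mn,lab):
    n,l,s,c=cv2.connectedComponentsWithStats(mask.astype(np.uint8))
    for i in range(1,n):
        if s[i,4]>=mn:
            q=P[l==i]; print(lab,s[i,4],np.round(c[i],1),'med',np.round(np.median(q,0),4),'lo',np.round(np.percentile(q,3,axis=0),4),'hi',np.round(np.percentile(q,97,axis=0),4))
roi=np.zeros(d.shape,bool); roi[155:285,150:305]=1
h,s,v=H[...,0],H[...,1],H[...,2]
cc(roi&(h>15)&(h<35)&(s>120)&(v>90),8,'yellow')
cc(roi&(h>40)&(h<85)&(s>100)&(v>50),8,'green')
st=np.zeros(d.shape,bool); st[225:285,230:305]=1
cc(st&(P[...,2]>.05)&(P[...,2]<.075),8,'land')
tr=roi&((h<8)|(h>172))&(s>120)&(P[...,2]<.06)&(P[...,2]>-.01)
q=P[tr]; r=cv2.minAreaRect(q[:,:2].astype(np.float32)*1000); print('tray',r, np.percentile(q[:,2],[2,50,98]))
q=P[st&(P[...,2]>.012)&(P[...,2]<.07)]; print('stand',cv2.minAreaRect(q[:,:2].astype(np.float32)*1000))
q=P[155:220,198:298].reshape(-1,3); q=q[(q[:,2]>.02)&(q[:,2]<.13)]; print('rack',cv2.minAreaRect(q[:,:2].astype(np.float32)*1000))
print(np.round(P[300:310:9,230:240:9].reshape(-1,3),3))
E
python3 m.py
python3 - <<'E'
import cv2
a=cv2.imread('pics/top0.png')[150:290,155:305]; cv2.imwrite('pics/crop1.png',cv2.resize(a,None,fx=4,fy=4,interpolation=cv2.INTER_CUBIC))
E
```

```text
yellow 11 [275.4 189.9] med [0.6026 0.0598 0.0946] lo [0.5986 0.0546 0.0852] hi [0.6069 0.0624 0.1019]
yellow 12 [248.6 191.9] med [0.5959 0.1283 0.0933] lo [0.5919 0.1227 0.0871] hi [0.5996 0.1324 0.1004]
yellow 17 [222.6 194.7] med [0.5859 0.1936 0.0958] lo [0.4721 0.1249 0.0878] hi [0.5926 0.201  0.7366]
green 37 [274.1 171.6] med [0.6499 0.0635 0.0982] lo [0.6445 0.0556 0.091 ] hi [0.6571 0.0713 0.1025]
green 38 [247.2 173.5] med [0.6432 0.1333 0.0976] lo [0.6373 0.1255 0.0937] hi [0.6503 0.141  0.104 ]
green 41 [220.5 175.5] med [0.6359 0.201  0.0985] lo [0.6303 0.193  0.0921] hi [0.6433 0.2107 0.1043]
green 16 [276.5 205.8] med [0.5683 0.056  0.0483] lo [0.4596 0.048  0.0438] hi [0.5722 0.063  0.7523]
green 16 [250.8 207.6] med [0.5619 0.1227 0.0475] lo [0.558  0.1173 0.0428] hi [0.5657 0.1297 0.0525]
green 18 [224.7 209.7] med [0.5542 0.192  0.0485] lo [0.5508 0.1866 0.0425] hi [0.5589 0.1997 0.0531]
land 49 [252.4 253.6] med [0.438  0.1158 0.0596] lo [0.433  0.1003 0.0511] hi [0.4446 0.1289 0.0644]
land 47 [286.3 255.8] med [0.4344 0.0269 0.06  ] lo [0.4297 0.0112 0.051 ] hi [0.4403 0.04   0.0649]
tray ((451.9936218261719, 302.2685241699219), (114.30594635009766, 161.51547241210938), 79.64570617675781) [-0.00204022  0.00500811  0.03143033]
stand ((436.6151123046875, 69.54649353027344), (158.4587860107422, 114.54444885253906), 87.4417953491211)
rack ((617.0030517578125, 129.45530700683594), (132.1726837158203, 224.56729125976562), 5.471490383148193)
[[ 0.316  0.174  0.004]
 [ 0.316  0.15  -0.001]
 [ 0.292  0.173  0.005]
 [ 0.292  0.149  0.004]]
```

View pics/crop1.png

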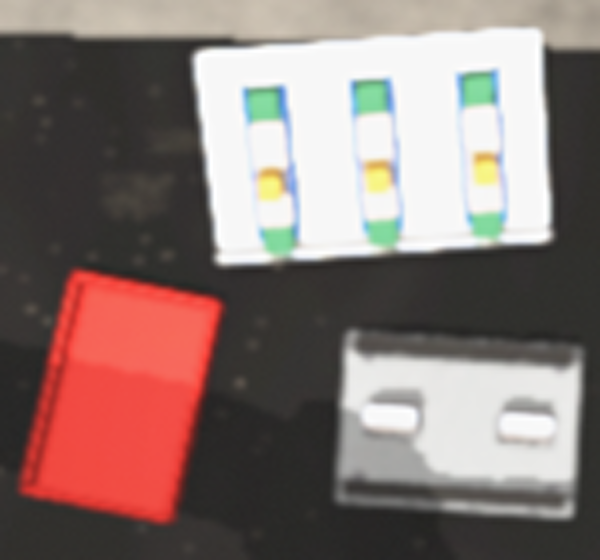

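The crop shows the shanks at about (271,184), (377,177) and (485,168), and the lands at (391,417) and (527,427). Rack yaw is about +5.8°, stand yaw about -2.4°, and the tray is at about -10°. I'll check IK and take wrist close-ups.

```bash
cat >> h.py <<'E'
def ori(yaw,tilt=0,s=1):
    c,k=np.cos(tilt),np.sin(tilt); B=np.array([[c,0,-k],[0,1,0],[k,0,c]])
    B=cv2.Rodrigues(np.array([0,0,float(yaw)]))[0]@B
    return np.stack([s*B[:,0],-s*B[:,1],-B[:,2]],1)
def wcloud(d,p,R):
    m=camera_model('wrist'); K=m['camera_matrix']; M=m['mount']
    v,u=np.mgrid[:d.shape[0],:d.shape[1]]
    c=np.stack([(u-K[0,2])/K[0,0]*d,(v-K[1,2])/K[1,1]*d,d],-1)
    return (c@M[:3,:3].T+M[:3,3])@np.array(R).T+np.array(p)
def wsnap(f):
    p=np.array(arm.current_tcp_pos());R=np.array(arm.current_tcp_rot())
    I,d=snap('wrist',f); np.savez('pics/'+f+'_p.npz',p=p,R=R); return I,d,wcloud(d,p,R)
E
python3 - <<'E'
from h import *
D=np.deg2rad
print(np.round(arm.current_tcp_rot(),2).tolist())
for s in (1,-1):
    Rr=ori(D(5.8),.55,s); n=-Rr[:,2]
    for nm,p,R in [('b',np.array([.603,.06,.095]),Rr),('g',np.array([.596,.128,.095]),Rr),('y',np.array([.588,.196,.095]),Rr),('rackview',np.array([.596,.128,.095])+.1*n,Rr),
      ('e1',[.438,.115,.07],ori(D(-2.4),0,s)),('e1u',[.438,.115,.2],ori(D(-2.4),0,s)),('e2',[.4345,.027,.07],ori(D(-2.4),0,s)),('e2u',[.4345,.027,.2],ori(D(-2.4),0,s)),('tray',[.452,.302,.05],ori(D(-10),0,s)),('trayu',[.452,.302,.15],ori(D(-10),0,s)),('tray',[.452,.302,.05],ori(D(170),0,s))]:
        q=arm.ik(p,R); print(s,nm,None if q is None else np.round(q,2))
s=None
for s in (-1,1):
  try:
    Rr=ori(D(5.8),.55,s); arm.move_to(np.array([.596,.128,.095])-.13*Rr[:,2],Rr); print('moved',s); break
  except arm.MotionError as e: print(e)
print(arm.current_time_s(),np.round(arm.current_joint_pos(),2))
I,d,P=wsnap('w1')
E
```

```text
[[-0.9, 0.43, -0.0], [0.43, 0.9, -0.0], [-0.0, -0.0, -1.0]]
1 b None
1 g None
1 y None
1 rackview [-0.52  0.07  0.14  2.26  0.46  0.31 -2.26]
1 e1 [-0.86  0.32  0.61  2.2  -0.29  0.7  -1.66]
1 e1u [-0.91  0.1   0.61  2.06 -0.07  1.   -1.88]
1 e2 [-0.76  0.31  0.72  2.24 -0.32  0.69 -1.42]
1 e2u [-0.79  0.06  0.67  2.1  -0.04  1.   -1.71]
1 tray [-1.11  0.49  0.58  2.01 -0.39  0.75 -2.04]
1 trayu [-1.15  0.34  0.61  1.93 -0.24  0.94 -2.17]
1 tray [-0.64  0.44 -0.03  1.98  0.02  0.72  0.71]
-1 b [ 0.33  0.36 -0.62  2.21  1.33  0.27  0.23]
-1 g [-0.15  0.31 -0.24  2.22  1.22  0.22  0.16]
-1 y [-0.46  0.32 -0.05  2.2   1.13  0.24  0.11]
-1 rackview [-0.67  0.07  0.3   2.27  0.43  0.3   0.92]
-1 e1 [-0.44  0.28  0.11  2.18 -0.05  0.68  1.23]
-1 e1u [-0.51  0.1   0.18  2.04 -0.02  1.    1.2 ]
-1 e2 [-0.34  0.26  0.21  2.22 -0.09  0.67  1.46]
-1 e2u [-0.46  0.06  0.32  2.08 -0.02  1.    1.4 ]
-1 tray [-0.64  0.44 -0.03  1.98  0.02  0.72  0.71]
-1 trayu [-0.65  0.31 -0.02  1.9   0.01  0.93  0.72]
-1 tray [-1.11  0.49  0.58  2.01 -0.39  0.75 -2.04]
moved -1
2.0333 [-0.74 -0.01  0.34  2.27  0.43  0.38  0.92]
```

View pics/w1.png

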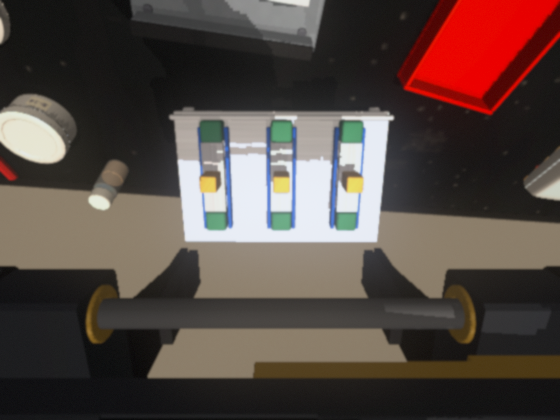

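The wrist view shows all three shanks at (208,184), (281,184) and (353,184), with their blades in the guides. I'll measure them in slope-aligned axes, then view the stand and tray from above.

```bash
cat > m2.py <<'E'
from h import *
def load(f):
    z=np.load(f'pics/{f}_p.npz'); d=np.load(f'pics/{f}.npy'); I=cv2.imread(f'pics/{f}.png'); return cv2.cvtColor(I,cv2.COLOR_BGR2HSV),wcloud(d,z['p'],z['R'])
if __name__=='__main__':
    H,P=load('w1'); h,s,v=[H[...,i] for i in range(3)]
    B=ori(np.deg2rad(5.8),.55,1); B=np.stack([B[:,0],-B[:,1],-B[:,2]],1)
    Q=P@B
    roi=np.zeros(h.shape,bool); roi[110:245,170:390]=1
    for nm,lo,hi in(('yel',12,35),('grn',45,90)):
        n,l,st,c=cv2.connectedComponentsWithStats((roi&(h>lo)&(h<hi)&(s>100)&(v>30)).astype(np.uint8))
        for i in range(1,n):
            if st[i,4]<40: continue
            q=Q[l==i]; zt=np.percentile(q[:,2],90); top=q[abs(q[:,2]-np.median(q[q[:,2]>zt-.006][:,2]))<.004]
            mid=(np.percentile(top,3,axis=0)+np.percentile(top,97,axis=0))/2
            ext=np.percentile(top,98,axis=0)-np.percentile(top,2,axis=0)
            print(nm,st[i,4],len(top),np.round(c[i]),'B',np.round(mid,4),'ext',np.round(ext,4),'W',np.round(B@mid,4))
E
python3 m2.py
python3 - <<'E'
from h import *
arm.move_to([.46,.16,.30],ori(np.deg2rad(-2.4),0,-1)); print(arm.current_time_s())
wsnap('w2')
E
```

```text
yel 259 259 [208. 184.] B [ 5.564e-01  3.000e-04 -2.318e-01] ext [0.0142 0.0146 0.0041] W [0.5924 0.0605 0.0932]
yel 226 226 [281. 184.] B [ 0.5566  0.0693 -0.2314] ext [0.0138 0.0133 0.003 ] W [0.5855 0.1292 0.0936]
yel 249 243 [354. 184.] B [ 0.5567  0.1386 -0.2319] ext [0.0138 0.0143 0.0044] W [0.5788 0.1981 0.0932]
grn 331 331 [281. 131.] B [ 0.5098  0.0699 -0.2594] ext [0.0173 0.0168 0.0029] W [0.5602 0.1271 0.0454]
grn 347 344 [352. 131.] B [ 0.5103  0.1395 -0.2594] ext [0.0173 0.0178 0.0031] W [0.5536 0.1965 0.0455]
2.9167
```

View pics/w2.png

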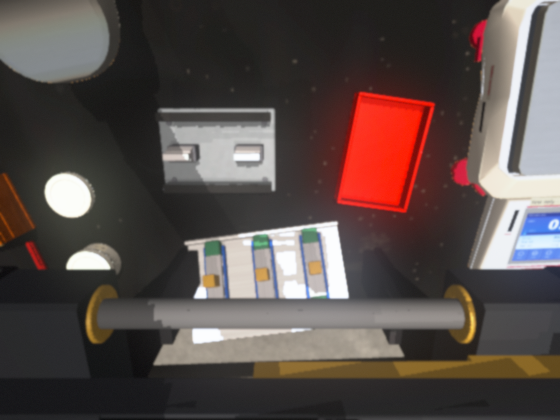

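The wrist view from above shows the lands at about (181,154) and (248,154), and the tray at (385,152). Measuring these now.

```bash
cat > m3.py <<'E'
from m2 import *
H,P=load('w2'); h,s,v=[H[...,i] for i in range(3)]
yaw=np.deg2rad(-2.4); c,k=np.cos(yaw),np.sin(yaw); Z=np.array([[c,-k,0],[k,c,0],[0,0,1]])
Q=P@Z
roi=np.zeros(h.shape,bool); roi[100:200,150:285]=1
n,l,st,ce=cv2.connectedComponentsWithStats((roi&(P[...,2]>.05)&(P[...,2]<.07)).astype(np.uint8))
for i in range(1,n):
    if st[i,4]<20: continue
    q=Q[l==i]; zt=np.median(q[:,2]); q=q[abs(q[:,2]-np.percentile(q[:,2],80))<.003]
    lo,hi=np.percentile(q,[2,98],axis=0); m=(lo+hi)/2
    print('land',len(q),ce[i],'rot',np.round(m,4),'ext',np.round(hi-lo,4),'W',np.round(Z@m,4),'med',np.round(np.median(q,0),4))
q=P[roi&(P[...,2]>.006)&(P[...,2]<.07)]; print('stand',cv2.minAreaRect(q[:,:2].astype(np.float32)*1000))
roi=np.zeros(h.shape,bool); roi[85:220,330:440]=1
r=roi&((h<8)|(h>172))&(s>150); q=P[r]; print(np.percentile(q[:,2],[2,50,98]))
q=q[(q[:,2]>.022)&(q[:,2]<.034)]; print('tray rim',cv2.minAreaRect(q[:,:2].astype(np.float32)*1000))
E
python3 m3.py
python3 - <<'E'
import cv2
a=cv2.imread('pics/w2.png')[90:225,150:290]; cv2.imwrite('pics/crop2.png',cv2.resize(a,None,fx=4,fy=4,interpolation=cv2.INTER_CUBIC))
E
```

```text
land 179 [175.98598131 156.46261682] rot [0.4344 0.0466 0.0592] ext [0.0079 0.0311 0.003 ] W [0.4359 0.0284 0.0592] med [0.4343 0.0463 0.0591]
land 153 [246.63483146 156.02247191] rot [0.4338 0.1365 0.0592] ext [0.0066 0.0314 0.0033] W [0.4391 0.1182 0.0592] med [0.4342 0.1369 0.0592]
stand ((437.123046875, 73.20718383789062), (159.8328857421875, 113.24617767333984), 87.53795623779297)
[-0.00159878  0.00343805  0.02797581]
tray rim ((450.27593994140625, 300.4167785644531), (100.7704849243164, 150.54147338867188), 79.26864624023438)
```

Sizes match: lands 8x31 mm at z 59 mm, tray 150x101 mm. I'll pick the right-hand blade first.

```bash
cat >> h.py <<'E'
D=np.deg2rad
YR,YS,YT=D(5.8),D(-2.45),D(-10.7)
RR=ori(YR,.55,-1); B=np.stack([-RR[:,0],RR[:,1],-RR[:,2]],1); N=B[:,2]
SH={'R':B@[.5566,-.0005,-.2468],'M':B@[.5566,.0693,-.2468],'L':B@[.5566,.1391,-.2468]}
E1=np.array([.4390,.1182,.0600]);E2=np.array([.4359,.0284,.0600]);TR=np.array([.4503,.3004,0.])
RS=ori(YS,0,-1)
def st(m): print(m,'t',round(arm.current_time_s(),2),'tcp',np.round(arm.current_tcp_pos(),4),'op',round(arm.current_opening(),4),'F',np.round(arm.current_ft_force(),2),'T',np.round(arm.current_ft_torque(),3))
def pick(k,dep=.009):
    g=SH[k]-dep*N
    arm.move_to(g+.075*N,RR); print(np.round(arm.current_joint_pos(),2))
    print('hit',arm.move_linear(g,v=.08,force_limit=10)); st('down')
    gripper_close(20); st('closed')
    arm.move_linear(g+.05*N,v=.08); st('lifted')
def place(E,dep=.009):
    z=.021-dep
    arm.move_to(E+[0,0,z+.05],RS); st('above')
E
python3 - <<'E'
from h import *
try:
    pick('R')
except arm.MotionError as e: print(e)
wsnap('w3')
E
```

```text
[ 0.35  0.22 -0.61  2.25  0.88  0.24  0.64]
hit False
down t 5.25 tcp [0.6054 0.0614 0.0733] op 0.0869 F [-0.65  0.72 -0.03] T [-0.026  0.613 -0.019]
closed t 6.42 tcp [0.6052 0.0609 0.0728] op 0.0149 F [-0.74 -0.76  0.52] T [-0.004  0.673  0.031]
lifted t 7.2 tcp [0.579  0.0581 0.1151] op 0.0146 F [ 0.05 -0.03 -1.66] T [-0.017  0.802 -0.043]
```

View pics/w3.png

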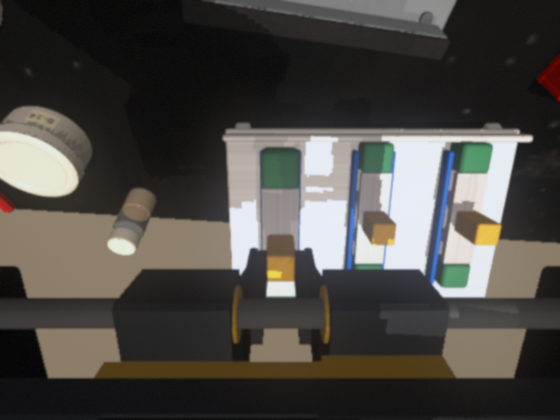

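The blade is held: its shank is between the fingers at (281,258) and it is clear of the bay. I'll check its position in the tool frame, then place it on edge 2.

```bash
cat >> h.py <<'E'
def tooloff(f):
    z=np.load(f'pics/{f}_p.npz'); d=np.load(f'pics/{f}.npy'); H=cv2.cvtColor(cv2.imread(f'pics/{f}.png'),cv2.COLOR_BGR2HSV)
    T=wcloud(d,np.zeros(3),np.eye(3)); h,s=H[...,0],H[...,1]
    m=(h>10)&(h<35)&(s>100); m[:225]=0;m[285:]=0;m[:,:255]=0;m[:,305:]=0
    q=T[m]; q=q[abs(q[:,1])<.015]
    print('shank tool',len(q),np.round(np.percentile(q,[3,50,97],axis=0),4).tolist())
    m=(h>45)&(h<90)&(s>90); m[:140]=0;m[190:]=0;m[:,:255]=0;m[:,305:]=0
    q=T[m]; print('cube tool',len(q),np.round(np.percentile(q,[3,50,97],axis=0),4).tolist()) if m.sum() else 0
def lower(E,dep=.009):
    hit=arm.move_linear(E+[0,0,.021-dep-.003],v=.025,force_limit=3); st('low %s'%hit)
E
python3 - <<'E'
from h import *
tooloff('w3')
place(E2)
wsnap('w4'); tooloff('w4')
E
```

```text
shank tool 733 [[-0.007, -0.0067, -0.0259], [0.0006, 0.0002, -0.0246], [0.0074, 0.0073, -0.0234]]
cube tool 2 [[0.0531, -0.0047, 0.0025], [0.0531, -0.0045, 0.0025], [0.0531, -0.0042, 0.0026]]
above t 8.04 tcp [0.4363 0.0279 0.1216] op 0.0142 F [ 0.42 -0.07 -0.59] T [ 0.068 -0.034 -0.012]
shank tool 1241 [[-0.0073, -0.0066, -0.0321], [0.0044, 0.0004, -0.024], [0.0073, 0.0077, -0.0006]]
cube tool 909 [[0.0419, -0.0087, 0.0023], [0.0498, -0.0002, 0.0037], [0.0567, 0.0094, 0.0056]]
```

View pics/w4.png

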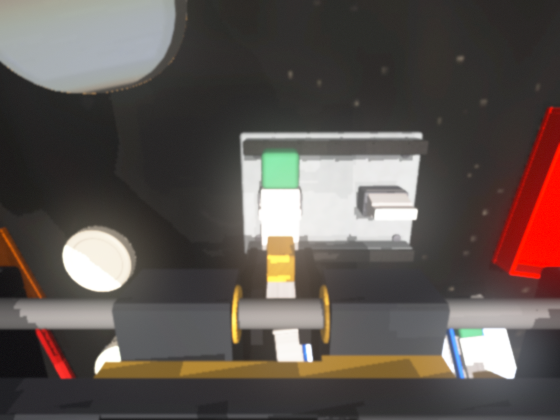

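The shank is centred in the tool (offset under 1 mm), the blade is level, and the cube is at (281,168). I'll lower and release it.

Run:
```python
from h import *
lower(E2)
let_go(); st('open')
p=np.array(arm.current_tcp_pos())
arm.move_linear(p+[0,0,.06],v=.08); arm.hold(.5); st('up')
I,d,P=wsnap('w5')
p,d=snap('side','s5')
cv2.imwrite('pics/s5c.png',cv2.resize(cv2.cvtColor(p[180:270,170:360],cv2.COLOR_RGB2BGR),None,fx=4,fy=4,interpolation=cv2.INTER_CUBIC))
# rows of cube-top height
H=cv2.cvtColor(cv2.imread('pics/w5.png'),cv2.COLOR_BGR2HSV);g=(H[...,0]>45)&(H[...,0]<90)&(H[...,1]>90)
n,l,s,c=cv2.connectedComponentsWithStats(g.astype(np.uint8))
for i in range(1,n):
    if s[i,4]>60: print(np.round(c[i]),s[i,4],np.round(np.median(P[l==i],0),4))
```

```text
low True t 9.98 tcp [0.4361 0.0282 0.0704] op 0.0144 F [-0.77 -1.42  5.44] T [-0.082  0.027 -0.007]
open t 11.32 tcp [0.435  0.0281 0.0697] op 0.0868 F [ 0.12 -0.64  0.22] T [0.077 0.011 0.018]
up t 12.72 tcp [0.435  0.0281 0.1296] op 0.0873 F [-0.17 -0.42  0.12] T [ 0.06  -0.017 -0.002]
[280. 155.] 736 [0.388  0.0308 0.067 ]
[281. 262.] 79 [0.4752 0.0283 0.0667]
[279. 275.] 206 [0.4872 0.0246 0.0669]
```

View pics/s5c.png

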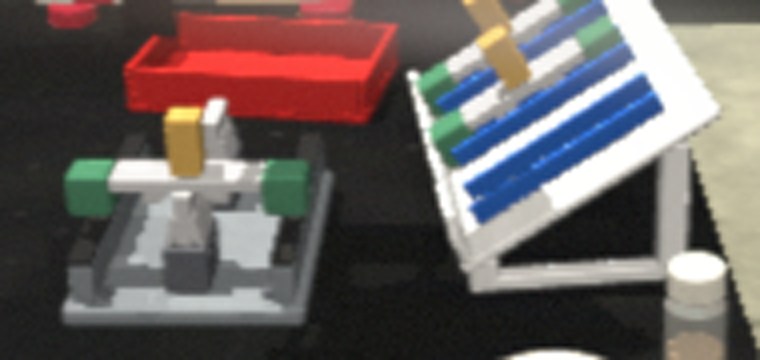

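It's level: both cube tops are at z 0.067 and the picture shows a horizontal bar, so this blade is good. Next, the left blade goes on edge 1.

```bash
cat >> h.py <<'E'
def check(f,ys):
    I,d,P=wsnap(f)
    H=cv2.cvtColor(cv2.imread(f'pics/{f}.png'),cv2.COLOR_BGR2HSV);g=(H[...,0]>45)&(H[...,0]<90)&(H[...,1]>90)
    n,l,s,c=cv2.connectedComponentsWithStats(g.astype(np.uint8))
    for i in range(1,n):
        if s[i,4]>50: print(np.round(c[i]),s[i,4],np.round(np.median(P[l==i],0),4))
E
python3 - <<'E'
from h import *
p=np.array(arm.current_tcp_pos())
arm.move_linear(p+[.02,.03,.07],v=.15)
pick('L')
wsnap('w6'); tooloff('w6')
place(E1); wsnap('w7'); tooloff('w7')
op=arm.current_opening(); F=arm.current_ft_force()[2]
if op>.01:
    lower(E1); let_go(); st('open')
    p=np.array(arm.current_tcp_pos()); arm.move_linear(p+[0,0,.06],v=.08); arm.hold(.5); check('w8',0)
    p,d=snap('side','s8')
    cv2.imwrite('pics/s8c.png',cv2.resize(cv2.cvtColor(p[180:270,170:360],cv2.COLOR_RGB2BGR),None,fx=4,fy=4,interpolation=cv2.INTER_CUBIC))
E
```

```text
[-0.14  0.23 -0.45  2.21  1.04  0.39  0.2 ]
hit False
down t 15.52 tcp [0.5912 0.1996 0.0732] op 0.087 F [ 0.26 -0.61  0.5 ] T [-0.04   0.602 -0.027]
closed t 16.7 tcp [0.591  0.1998 0.0728] op 0.0144 F [-0.46 -2.01  0.06] T [-0.023  0.627 -0.015]
lifted t 17.48 tcp [0.565  0.1969 0.1151] op 0.015 F [-0.57 -0.23 -1.22] T [-0.087  0.831 -0.045]
shank tool 724 [[-0.0069, -0.0066, -0.0256], [0.0003, 0.0002, -0.0244], [0.007, 0.0074, -0.0232]]
cube tool 1 [[0.0536, -0.0048, 0.0031], [0.0536, -0.0048, 0.0031], [0.0536, -0.0048, 0.0031]]
above t 18.42 tcp [0.4392 0.1179 0.1216] op 0.0146 F [-0.64 -0.37 -1.58] T [ 0.064 -0.    -0.001]
shank tool 1220 [[-0.0076, -0.0065, -0.0256], [0.0043, 0.0004, -0.0238], [0.0071, 0.0073, -0.0001]]
cube tool 708 [[0.0451, -0.0086, 0.0025], [0.0513, 0.001, 0.0039], [0.0562, 0.0099, 0.0058]]
low True t 20.34 tcp [0.4391 0.1181 0.0706] op 0.0145 F [ 0.48 -1.17  4.86] T [-0.012  0.021  0.006]
open t 21.68 tcp [0.4381 0.1177 0.0698] op 0.0869 F [ 0.7   0.29 -0.22] T [ 0.057 -0.038 -0.008]
[160. 156.] 739 [0.3883 0.0317 0.0669]
[281. 155.] 735 [0.3916 0.1208 0.0669]
[281. 262.] 87 [0.4785 0.1171 0.0667]
[281. 275.] 263 [0.4904 0.1164 0.067 ]
```

View pics/s8c.png

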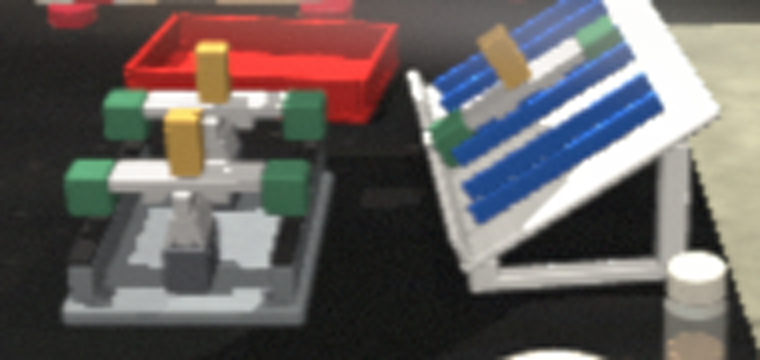

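Both blades balance level with all cube tops at 0.067, so the middle blade is the lopsided one. It goes to the tray.

Run:
```python
from h import *
dep=.005
p=np.array(arm.current_tcp_pos()); arm.move_linear(p+[.02,.03,.07],v=.15)
g=SH['M']-dep*N
arm.move_to(g+.075*N,RR)
print('hit',arm.move_linear(g,v=.08,force_limit=10)); st('down')
gripper_close(30); st('closed')
arm.move_linear(g+.085*N,v=.1); st('lifted')
RT=ori(YT,0,-1)
arm.move_to(TR+[0,0,.15],RT); st('above'); wsnap('w9'); tooloff('w9')
if arm.current_opening()>.01:
    arm.move_linear(TR+[0,0,.07],v=.1)
    hit=arm.move_linear(TR+[0,0,.032],v=.03,force_limit=3); st('low %s'%hit)
    wsnap('w10')
```

```text
hit False
down t 25.71 tcp [0.5963 0.1302 0.0767] op 0.0868 F [-1.01 -0.31  0.73] T [-0.054  0.591 -0.016]
closed t 27.23 tcp [0.596  0.1302 0.0763] op 0.0004 F [-0.42 -0.6   0.28] T [ 0.002  0.616 -0.023]
lifted t 28.23 tcp [0.5518 0.1255 0.1484] op 0.0001 F [ 0.12 -0.37  0.65] T [-0.061  0.638  0.057]
above t 29.03 tcp [0.4506 0.2986 0.1488] op 0.0005 F [-0.23  0.18 -0.44] T [-0.07  -0.018  0.064]Traceback (most recent call last):
  File "<stdin>", line 10, in <module>
  File "h.py", line 43, in tooloff
    print('shank tool',len(q),np.round(np.percentile(q,[3,50,97],axis=0),4).tolist())
                                       ~~~~~~~~~~~~~^^^^^^^^^^^^^^^^^^^^
    return _quantile_unchecked(
        a, q, axis, out, overwrite_input, method, keepdims, weights)
    return _ureduce(a,
                    func=_quantile_ureduce_func,
    ...<5 lines>...
                    overwrite_input=overwrite_input,
                    method=method)
    r = func(a, **kwargs)
    result = _quantile(arr,
                       quantiles=q,
    ...<2 lines>...
                       out=out,
                       weights=wgt)
    slices_having_nans = np.isnan(arr[-1, ...])
                                  ~~~^^^^^^^^^
IndexError: index -1 is out of bounds for axis 0 with size 0
```

The fingers closed on nothing. I'll look at the scene.

Run:
```python
from h import *
let_go()
Rv=ori(YR,.55,-1)
arm.move_to(np.array([.596,.128,.095])-.13*Rv[:,2],Rv); st('view')
wsnap('w11')
p,d=snap('side','s11')
a=cv2.cvtColor(p[170:275,170:360],cv2.COLOR_RGB2BGR)
a=cv2.resize(a,None,fx=2.9,fy=2.9,interpolation=cv2.INTER_CUBIC)
b=cv2.imread('pics/w11.png')[80:340,140:420]; b=cv2.resize(b,(a.shape[1],290))
cv2.imwrite('pics/c11.png',np.vstack([a,b]))
```

```text
view t 31.41 tcp [0.529  0.1223 0.2065] op 0.0867 F [-0.44  0.16  0.46] T [ 0.028  0.655 -0.042]
```

View pics/c11.png

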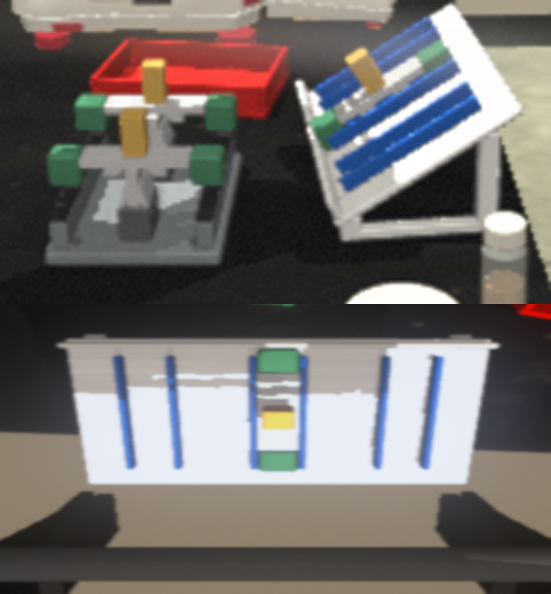

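The middle blade is still in its bay and both others are still balanced. I'll re-measure its shank.

Run:
```python
from h import *
from m2 import load
H,P=load('w11'); h,s,v=[H[...,i] for i in range(3)]; Q=P@B
roi=np.zeros(h.shape,bool); roi[90:245,170:390]=1
for nm,lo,hi in(('yel',12,35),('grn',45,90)):
    n,l,st_,c=cv2.connectedComponentsWithStats((roi&(h>lo)&(h<hi)&(s>100)&(v>30)).astype(np.uint8))
    for i in range(1,n):
        if st_[i,4]<40: continue
        q=Q[l==i]; print(nm,st_[i,4],np.round(c[i]),np.round(np.percentile(q,[3,50,97],axis=0),4).tolist())
print('SH M in B',SH['M']@B, 'rack view targets ik', arm.ik(SH['M']-.009*N,RR))
```

```text
yel 238 [281. 183.] [[0.5496, 0.0627, -0.233], [0.5562, 0.0694, -0.2313], [0.5637, 0.076, -0.2299]]
grn 314 [281. 131.] [[0.5015, 0.0616, -0.2607], [0.5092, 0.0695, -0.2594], [0.5178, 0.0774, -0.2577]]
SH M in B [ 0.5566  0.0693 -0.2468] rack view targets ik [-0.04479187  0.37394722 -0.37008708  2.22266846  1.48679626  0.26487095
 -0.0928374 ]
```

The pose is unchanged, so the grip must have missed or slipped with that shallow grasp. I'll retry at the depth that worked before, taking a picture before closing.

Run:
```python
from h import *
g=SH['M']-.010*N
arm.move_to(g+.06*N,RR)
print('hit',arm.move_linear(g,v=.08,force_limit=10)); st('down'); wsnap('w12')
gripper_close(20); st('closed'); wsnap('w13')
a=cv2.imread('pics/w12.png')[100:400,60:500];b=cv2.imread('pics/w13.png')[100:400,60:500]
cv2.imwrite('pics/c13.png',np.vstack([a,b]))
if arm.current_opening()>.01:
    arm.move_linear(g+.085*N,v=.1); st('lifted')
```

```text
hit False
down t 33.05 tcp [0.5989 0.1305 0.0729] op 0.0869 F [-0.06  0.88  0.26] T [-0.029  0.628  0.014]
closed t 34.27 tcp [0.5986 0.1304 0.072 ] op 0.0151 F [-0.39 -0.29  0.55] T [-0.048  0.632 -0.021]
lifted t 35.32 tcp [0.5542 0.1256 0.1439] op 0.0152 F [-0.37  0.35 -2.12] T [-0.064  0.851  0.007]
```

View pics/c13.png

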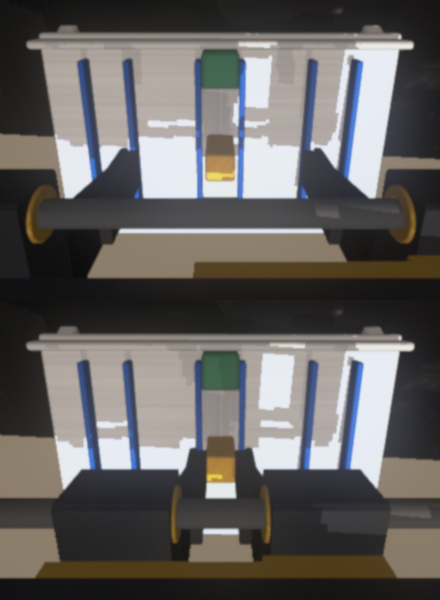

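Held this time: opening 15 mm, lifted. That was my 11th viewed picture, one over the limit of 10, so I'll work from numbers only from here. Now to the tray.

Run:
```python
from h import *
RT=ori(YT,0,-1)
arm.move_to(TR+[0,0,.15],RT); st('above'); wsnap('w14'); tooloff('w14')
if arm.current_opening()>.01:
    arm.move_linear(TR+[0,0,.065],v=.1)
    hit=arm.move_linear(TR+[0,0,.030],v=.03,force_limit=3); st('low %s'%hit)
```

```text
above t 36.12 tcp [0.4506 0.2995 0.149 ] op 0.0149 F [-0.44 -1.55 -1.82] T [-0.018  0.042 -0.052]
shank tool 1353 [[-0.0075, -0.0069, -0.0306], [0.0048, 0.0004, -0.0249], [0.0075, 0.008, -0.0011]]
low False t 38.48 tcp [0.4504 0.3005 0.0302] op 0.0148 F [ 0.07  0.83 -1.13] T [0.051 0.056 0.013]
```

Run:
```python
from h import *
let_go(); st('open')
p=np.array(arm.current_tcp_pos()); arm.move_linear(p+[0,0,.1],v=.1)
arm.move_to([.46,.16,.30],RS); st('view'); check('w15',0)
P0=cloud('top',np.load('pics/top0.npy')); p,d=snap('top','top15'); P1=cloud('top',d)
# bystander region change (colour difference, top view)
a=cv2.imread('pics/top0.png').astype(int);b=cv2.imread('pics/top15.png').astype(int)
for nm,(r0,r1,c0,c1) in dict(vial=(160,184,316,334),lidtin=(180,255,333,368),marker=(160,216,366,385)).items():
    x=np.abs(a-b)[r0:r1,c0:c1].max(2); print(nm,'changed px',int((x>60).sum()),'of',x.size)
```

```text
open t 39.82 tcp [0.4503 0.3004 0.03  ] op 0.0868 F [-0.14 -0.58  0.01] T [ 0.035 -0.047 -0.011]
view t 41.85 tcp [0.4594 0.1603 0.299 ] op 0.0868 F [-0.65 -0.03 -0.73] T [0.068 0.038 0.025]
[245. 119.] 279 [0.3925 0.1215 0.0669]
[170. 119.] 281 [0.3888 0.0319 0.0669]
[390. 120.] 138 [0.4035 0.3088 0.0251]
[177. 196.] 211 [0.4835 0.0279 0.0669]
[247. 195.] 227 [0.4871 0.1171 0.0669]
vial changed px 0 of 432
lidtin changed px 0 of 2625
marker changed px 0 of 1064
```

Run:
```python
from h import *
print(arm.finish_job(), arm.current_time_s())
```

```text
the job is handed in; nothing more can be done
the job is handed in; nothing more can be done
```

Job handed in at about 42 s: the right and left blades balance level on the two edges, and the middle blade is in the red tray, judged lopsided by elimination without being tried on the stand; its first grip missed and I retried, the tin, vial, marker and lid show no change, and I viewed 11 pictures, one over the limit of 10.

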